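# Hover the heat sink over the chip

### The job

Slide the board holder (its orange-tipped post makes a good handle), without lifting or tipping it, until it stands squarely within the blue tape corners, and let go. Then pick up the finned heat sink, carry it over the open driver case and finish still holding it, upright and still, about one centimetre above the chip in the middle of the board, centred and with its long side along the chip's. The heat sink must never touch the board or the parts on it, and the driver case, solder spool, jar and screwdriver stay where they are.

Things in the scene. Friction and masses are not known exactly. Their poses are not given: they have to be found in the camera images.
- holder_base (a point): Centre of the underside of the loose board holder (about 0.7 kg): aluminium base plate 170 mm (x) by 110 mm (y), 12 mm thick, flat on the table, z up. It carries a grip post near its -x end and, between two black jaws, a green circuit board. It slides on the table with friction and can turn about the vertical.
- post_center (a point): Centre of the holder's upright grip post, black with an orange tip, flat sides: 20 mm (x) by 30 mm (y), from 12 to 85 mm above the table; this point is 48.5 mm above the table, at x = -65 mm, y = 0 from holder_base. Rigidly part of the holder, same axes. A jaw 40 mm high begins 23 mm from it towards +x.
- chip_top (a point): Centre of the top face of the black rectangular chip (with a silver patch) in the middle of the board: 46 mm (x) by 26 mm (y), top 36 mm above the table; at x = +20 mm, y = 0 from holder_base. Fixed to the holder, same axes.
- park_mark_center (a point): Centre, on the table, of the four yellow tape corners where the holder stands at the start. Flat tape. x along the long side (192 mm between bracket centre lines), y along the short side (132 mm), z up.
- work_mark_center (a point): Centre, on the table, of the four blue tape corners where the holder is to stand; same size and axes as the yellow ones. It lies 0.15 to 0.3 m from them, to the left or right, and may be turned a little. In place, the holder's x is along the mark's x, its post towards the mark's -x side.
- sink_center (a point): Centre (half-way up) of the loose aluminium heat sink, a finned upright block 50 mm long (x) by 30 mm wide (y) by 44 mm high, 90 g, with flat parallel sides; the fins run along x. At the start it stands upright on a black pad 6 mm thick (100 by 85 mm), so this point is 28 mm above the table.
- sink_bottom (a point): Centre of the heat sink's underside, 22 mm below sink_center, same axes.
- case_lid_top (a point): Middle of the top edge of the open grey driver case's upright lid, 90 mm above the table. The case is loose, 0.8 kg, 170 mm (x) by 60 mm (y), between the heat sink and both tape marks. Its tray, 30 mm high, reaches from this point's y = +5 to -55 mm; the lid, 10 mm thick, stands over its +y edge, towards the heat sink.
- case: The same driver case; origin at the centre of its underside (lid top at y = +25 mm, z = 90 mm).
- holder: The same board holder, same origin. Its board, 110 mm (x) by 90 mm (y), is centred at x = +20 mm, top 32 mm above the table. Four capacitors 14 mm across stand on it, 38 mm in x and 34 mm in y from the board's centre, tops 57 mm above the table; between them at the y edges are parts up to 46 mm high.
- sink: The same heat sink, origin as sink_bottom.
- spool: Bystander: metal solder spool standing upright, 54 mm across, 40 mm high; origin at the centre of its underside. Leave it.
- jar: Bystander: small amber jar with red cap, 44 mm across, 50 mm high; origin at the centre of its underside. Leave it.
- driver: Bystander: yellow-handled screwdriver, 170 mm long, lying on the table along its own x, origin near its middle. Leave it.
Things that resemble listed ones, but are neither listed nor needed, are in the scene too. Leave any green or purple look-alike of the sink alone.

How it is judged:
By the outcome, as a careful person would: the job done as asked, in the order asked, and still so for the second after the job is handed in, while the arm keeps its last pose, push and grip.
It also fails if it takes over 64 s, if anything falls off the work surface, if the arm or the gripper's body presses on something with over 40 N, if the wrist force passes 120 N, or if a joint passes its speed limit or range.

### The arm

A 6-joint arm with a two-finger parallel gripper is mounted at the origin on the work surface. World frame = base frame: x ahead of the robot, y to its left, z up, the work surface at z = 0. Lengths are in m, angles in rad, forces in N, time in s.
With the tool pointing down it reaches from about 0.25 to 0.775 m from the base axis. Payload 4 kg.
Tool frame: the origin (TCP) lies at the centre of the arm's flange, where the gripper is bolted on; the fingertips stand 199 mm ahead of it and the grasp point (between the pads) lies 180 mm ahead of it (robot.tcp_to_tips is the distance from the TCP to the fingertips, in m); z points along the fingers, y is the line along which they close (so a half turn about z gives the same grasp; the last joint's range is limited). The gripper opens to 94 mm and grips with 3 to 60 N. Pads are 16 mm wide; open, the fingers measure 119 mm over their backs; the gripper's body (75 mm by 177 mm) begins 78 mm behind the grasp point.
Start: joints at [1.093, 0.087, 1.371, -0, 1.684, -0.103], TCP at [0.201, 0.512, 0.405] pointing down, gripper open.
Joint ranges: [-3.1, 3.1], [-0.76, 2.03], [0.27, 2.55], [-1.08, 4.22], [0.17, 2.65], [-2.57, 2.57]. Speed limits (rad/s): [2.79, 2.79, 3.14, 3.14, 3.14, 3.14].

### API

Orientations are given as [roll, pitch, yaw] about the fixed x, y, z axes, in that order (R = Rz(yaw) Ry(pitch) Rx(roll)).
In Python, from bench import telemetry, snapshot, ticket, robot gives the robot as it stands.
- The arm moves only by the tool apply_moves, never from a script. Its argument "moves" is a list that holds one entry, the list of rows, each a list of 5 numbers: the shift along the tool's x, y, z in units of 50 mm (1.0 is 50 mm), then the turn about the tool's z in units of 10 degrees (1.0 is 10 degrees), then the closure, from 0 (fully open) to 1 (shut). A call has 1 to 10 rows; each row is the pose to reach, as a shift and turn from the pose commanded when the call began, along the tool's axes at that moment; what a row does not reach only later rows make up. A row lasts 1/8 s, in which the tool goes at most 62.5 mm and 10.7 degrees, less where a joint would pass 70% of its speed; a pose out of reach is approached as far as the arm can. A call with a gripper value outside its range is refused whole. The fingers move at their own pace and stop on an object; the grip force is fixed at half the most. Time passes only in rows, so rows that repeat a pose let the fingers close. It gives the time, the measured TCP pose, the force, the opening and the grip force at its end, in the units of the state.
- telemetry.get_obs(): the state, without advancing time (a new reading comes with each control period).
- snapshot(name): name is "scene" or "side" or "wrist"; returns a dict with "image" (384x512x3 uint8, red, green, blue), "fovy" (degrees; the focal length in pixels is half the picture's height over the tangent of half this angle, whatever the lens; pixels are square), "cx", "cy" (the principal point, pixels), "R" (3x3) and "t" (3): a world point X has camera coordinates R X + t. Camera axes: x right, y down, z forward; pixel columns grow to the right and rows downward; lengths in m; the calibration is good to about 2 mm. The wrist camera is an equidistant fisheye: a pixel r from the principal point sees the ray r / f radians off the axis. A picture is of the moment at which its call begins. There is no depth.
- ticket.close_job(): hands the job in; it is judged then, once.
The state is a dict: "time": time; "joint_positions": joint angles; "qvel": joint speeds; "joint_torque": joint torques, N m; "tool_pos": TCP position; "ee_rot": TCP orientation; "wrist_force": force on the tool from outside, world axes, zero at the start; "wrist_torque": the same for the moment, N m; "width": finger opening in m; "finger_force": force on a finger pad.
Only numpy, scipy, OpenCV 4.12 (cv2) and the standard library are available. Lean on these libraries where they do the work, as an engineer would, in place of code of your own. Each camera call takes 0.05 s, during which the arm holds its last target. There are 200 camera calls.

## Working session

There is one attempt and no reset: what is moved stays moved. The work goes in short steps, Python scripts to look and compute and a tool call to move; the robot and the scene stay as the last step left them, time stands still between calls to the robot, and variables do not carry over. Pictures are saved under pics/ and viewed, at most 10 in all, crops included, and the job is handed in when it is done.

Besides the shell and the picture viewer there is one more tool, called after "Call:" by a JSON object that holds its "method" and its "body", one argument or row to a line. apply_moves: Moves the arm, as the interface text tells. Its arguments: {"type":"object","properties":{"moves":{"type":"array","items":{"type":"array","items":{"type":"array","items":{"type":"number"}}}}},"required":["moves"]}

```bash
mkdir -p pics; ls; python3 - <<'E'
from bench import telemetry, snapshot, ticket, robot
import cv2, numpy as np, pickle
o=telemetry.get_obs(); print({k:np.round(v,3) for k,v in o.items()}); print([a for a in dir(robot) if a[0]!='_'])
ims=[]
for n in ["scene","side","wrist"]:
    s=snapshot(n); pickle.dump(s,open(f"{n}0.pkl","wb")); print(n,s["fovy"],s["cx"],s["cy"],np.round(s["R"],3).tolist(),np.round(s["t"],3)); 
    cv2.imwrite(f"pics/{n}0.png",cv2.resize(s["image"][:,:,::-1],(800,600),interpolation=cv2.INTER_CUBIC))
E
```

```text
pics
{'time': np.float64(0.0), 'joint_positions': array([ 1.093,  0.088,  1.372, -0.   ,  1.684, -0.103]), 'qvel': array([ 0.001,  0.001,  0.001,  0.001, -0.001, -0.002]), 'joint_torque': array([ 2.0000e-03, -3.4017e+01, -3.0244e+01,  7.2000e-02,  3.3000e-02,
       -0.0000e+00]), 'tool_pos': array([0.201, 0.512, 0.404]), 'ee_rot': array([-3.139, -0.   ,  2.767]), 'wrist_force': array([-0.745, -0.425, -0.301]), 'wrist_torque': array([-0.006, -0.008, -0.027]), 'finger_force': np.float64(0.0), 'width': np.float64(0.094)}
['IKError', 'tcp_to_tips']
scene 50.69594472911117 253.10994287485218 189.98545502954988 [[-0.654, 0.757, 0.017], [0.61, 0.54, -0.58], [-0.448, -0.369, -0.815]] [ 0.264 -0.332  1.449]
side 51.671196607011346 258.00978598153955 185.53369880662544 [[0.976, -0.216, -0.005], [-0.166, -0.734, -0.659], [0.138, 0.644, -0.752]] [-0.527  0.234  0.951]
wrist 65.70646984690485 258.6025867382092 194.79026636824895 [[0.366, 0.931, -0.001], [0.904, -0.355, 0.241], [0.223, -0.089, -0.971]] [-0.548 -0.025  0.39 ]
```

View pics/scene0.png

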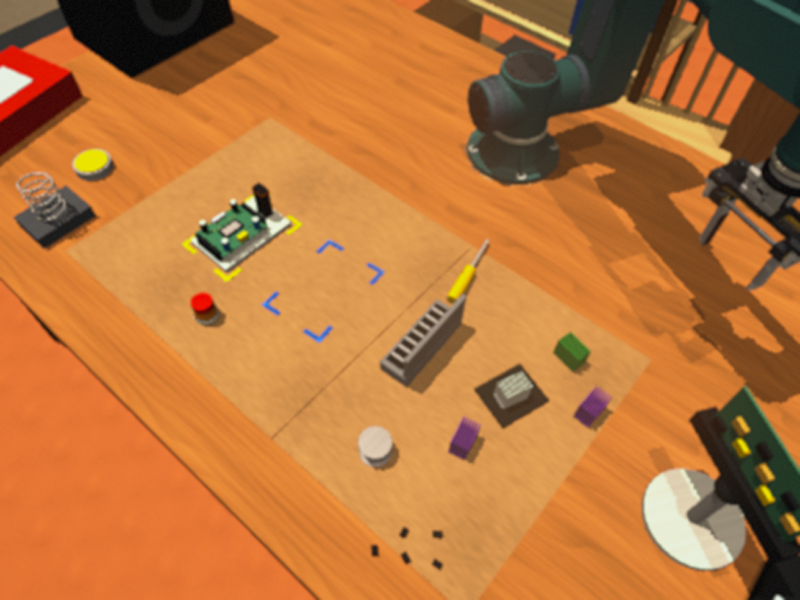

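View pics/side0.png

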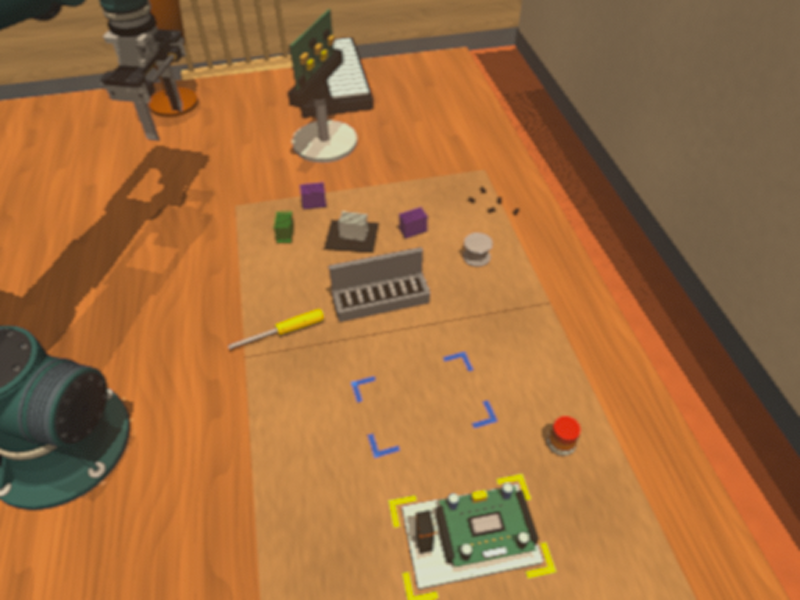

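Scene picture (800×600 scale): silver finned block on a black pad at (513,388). The look-alikes are green (572,350) and purple (593,405) and (465,438). Only the silver block is on the pad, so that is the sink. The holder is at (240,235) in the yellow corners, the blue corners are around (325,290), the case at (425,340) and the jar at (205,305). The side view agrees: sink (352,225), holder (475,540), blue (425,400).

```bash
cat > h.py <<'E'
import cv2, numpy as np, pickle
def rays(s,uv):
    uv=np.atleast_2d(uv).astype(float); f=s["image"].shape[0]/2/np.tan(np.radians(s["fovy"])/2)
    d=(uv-[s["cx"],s["cy"]])/f
    if s.get("fish"):
        r=np.linalg.norm(d,axis=1,keepdims=True)+1e-12; v=np.c_[d/r*np.sin(r),np.cos(r)]
    else: v=np.c_[d,np.ones(len(d))]
    R=np.array(s["R"]); return -R.T@np.array(s["t"]), v@R
def plane(s,uv,z):
    c,v=rays(s,uv); return (c+v*((z-c[2])/v[:,2])[:,None])[:,:2]
def proj(s,X):
    f=s["image"].shape[0]/2/np.tan(np.radians(s["fovy"])/2); c=np.atleast_2d(X)@np.array(s["R"]).T+np.array(s["t"])
    if s.get("fish"):
        r=np.linalg.norm(c[:,:2],axis=1,keepdims=True); return c[:,:2]/r*np.arctan2(r,c[:,2:])*f+[s["cx"],s["cy"]]
    return c[:,:2]/c[:,2:]*f+[s["cx"],s["cy"]]
def hsv(s): return cv2.cvtColor(s["image"],cv2.COLOR_RGB2HSV)
def pix(m): return np.argwhere(m)[:,::-1]
def rect(p):
    (c,wh,a)=cv2.minAreaRect((p*1000).astype(np.float32)); w,h=wh
    if w<h: w,h,a=h,w,a+90
    return np.round(c,1),round(w,1),round(h,1),round((a+90)%180-90,1)
def load(n,k=0):
    s=pickle.load(open(f"{n}{k}.pkl","rb")); s["fish"]=n=="wrist"; return s
def shot(n,k):
    from bench import snapshot
    s=snapshot(n); pickle.dump(s,open(f"{n}{k}.pkl","wb")); s["fish"]=n=="wrist"; return s
def near(P,c,r): return np.linalg.norm(P-c,axis=1)<r
E
python3 - <<'E'
from h import *
for n,f in (("scene",(512/800)),("side",.64)):
    s=load(n); H=hsv(s).astype(int); h,S,V=H[...,0],H[...,1],H[...,2]
    print(n,"cam",np.round(rays(s,[[0,0]])[0],3))
    blue=pix((h>105)&(h<130)&(S>110)&(V>90)); P=plane(s,blue,0)
    m=np.median(P,0); P=P[near(P,m,.17)]; print("blue",len(P),rect(P))
    pts={"scene":dict(sink=(513,388,.05),pad=(513,395,0),green=(572,348,.04),pur1=(593,400,.04),pur2=(465,433,.04),post=(262,190,.085),jar=(203,300,.05),spool=(376,440,.04),lidL=(395,345,.09),lidR=(465,297,.09),chip=(232,228,.036)),
     "side":dict(sink=(353,216,.05),green=(284,220,.04),pur1=(313,188,.04),pur2=(413,215,.04),post=(425,516,.085),jar=(566,428,.05),spool=(477,242,.04),lidL=(331,262,.09),lidR=(423,252,.09),chip=(487,523,.036))}[n]
    for k,(u,v,z) in pts.items(): print(k,np.round(plane(s,[[u*f,v*f]],z)[0]*1000), H[int(v*f),int(u*f)])
    yel=pix((h>24)&(h<33)&(S>180)&(V>150)); P=plane(s,yel,0); P=P[near(P,plane(s,[[pts["chip"][0]*f,pts["chip"][1]*f]],.036)[0],.16)]; print("yel",len(P),rect(P))
E
```

```text
scene cam [1.024 0.514 0.983]
blue 72 (array([567.1, -48. ]), 179.9, 136.5, 5.5)
sink [522. 357.] [ 28  41 179]
pad [506. 356.] [ 27  44 174]
green [385. 388.] [ 48 166 118]
pur1 [448. 467.] [155 126 111]
pur2 [633. 343.] [154 125 110]
post [ 509. -259.] [ 6 39 33]
jar [ 745. -163.] [  2 255 239]
spool [735. 245.] [ 15  50 219]
lidL [607. 172.] [ 14 123 207]
lidR [453. 200.] [ 15  74 149]
chip [ 591. -267.] [ 16  49 219]
yel 168 (array([ 571. , -269.6]), 202.1, 141.7, -0.9)
side cam [ 0.422 -0.554  0.867]
blue 106 (array([559.6, -50.5]), 195.4, 135.6, 5.1)
sink [518. 355.] [ 22  56 164]
green [384. 384.] [ 47 153 108]
pur1 [452. 469.] [156 122 109]
pur2 [635. 342.] [156 120 113]
post [ 510. -264.] [16 96 69]
jar [ 746. -170.] [  5 241 219]
spool [737. 241.] [ 15  63 190]
lidL [456. 201.] [ 15 158 194]
lidR [618. 190.] [ 14 123 149]
chip [ 594. -273.] [ 16  57 198]
yel 550 (array([ 572.3, -270.2]), 201.0, 140.7, -1.0)
```

View pics/wrist0.png

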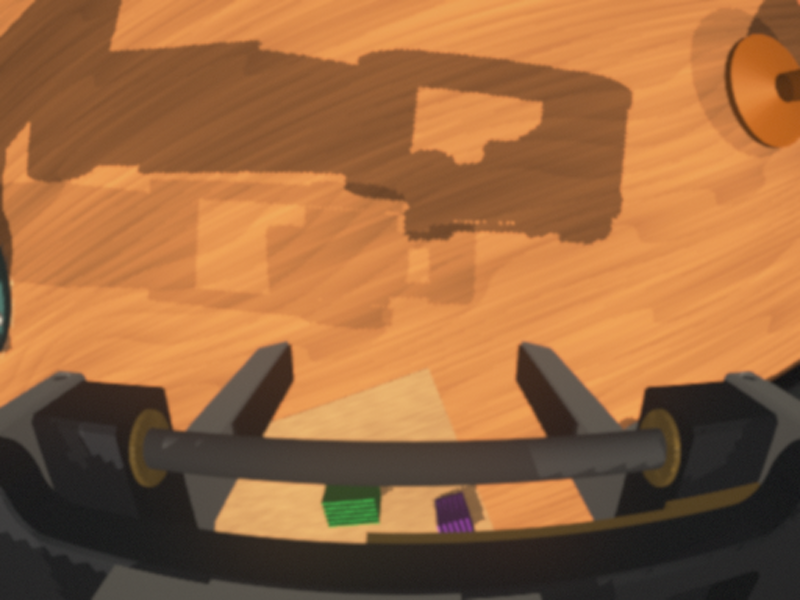

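```bash
cat > meas.py <<'E'
from h import *
def cor(s,k,z,c,r):   # masked pixels mapped to plane z near c
    H=hsv(s).astype(int); h,S,V=H[...,0],H[...,1],H[...,2]; I=s["image"].astype(int)
    M={"blue":(I[...,2]>I[...,0]+5)&(S>50),"yel":(h>22)&(h<34)&(S>175)&(V>130),"green":(h>45)&(h<95)&(S>50),"lum":(S<75)&(V>150),"dark":(V<75)}[k]
    p=pix(M); P=plane(s,p,z); return P[near(P,c,r)]
def comp(P): return P
E
python3 - <<'E'
from meas import *
for n in ("scene","side"):
    s=load(n)
    P=cor(s,"blue",0,[.563,-.05],.15); print(n,"blue",len(P),rect(P))
    # fit corners: each quadrant's extreme
    P=cor(s,"green",.032,[.593,-.27],.09); print("board",len(P),rect(P))
    P=cor(s,"lum",.036,[.593,-.27],.022); print("chip patch",len(P),rect(P),P.mean(0))
    P=cor(s,"lum",.012,[.572,-.27],.12); print("plate",len(P),rect(P))
    P=cor(s,"lum",.05,[.520,.355],.045); print("sink",len(P),rect(P))
    P=cor(s,"dark",.006,[.52,.355],.075); print("pad",len(P),rect(P))
    t=[]
    for n2,c in (("post",(.509,-.262)),("sink",(.52,.356)),("blue",(.563,-.05))):
        u,v=proj(s,[*c,.05])[0].astype(int); w=45 if n2!="blue" else 60
        t.append(cv2.resize(s["image"][max(0,v-w):v+w,max(0,u-w):u+w,::-1],(390,290) if n2=="" else (390,390),interpolation=cv2.INTER_CUBIC)); print(n2,"crop origin",u-w,v-w,"scale",390/(2*w))
    cv2.imwrite(f"pics/c_{n}.png",np.hstack(t[:2]))
E
python3 -c "
import cv2,numpy as np
a=np.vstack([cv2.imread('pics/c_scene.png'),cv2.imread('pics/c_side.png')]);cv2.imwrite('pics/crop1.png',cv2.resize(a,(600,600)))"
```

```text
scene blue 206 (array([558. , -49.2]), 200.2, 140.8, 5.5)
board 557 (array([ 594.1, -268.1]), 116.5, 90.4, -2.1)
chip patch 48 (array([ 592.8, -270.3]), 34.7, 16.5, -2.8) [ 0.59269259 -0.27057214]
plate 448 (array([ 573.9, -281.5]), 170.0, 137.6, -1.3)
sink 192 (array([515.5, 353.4]), 48.7, 30.1, -21.3)
pad 291 (array([512.2, 353.2]), 89.7, 76.5, -17.8)
post crop origin 123 84 scale 4.333333333333333
sink crop origin 283 202 scale 4.333333333333333
blue crop origin 144 114 scale 3.25
side blue 296 (array([559.2, -49.6]), 199.8, 140.0, 5.4)
board 1376 (array([ 593. , -272.9]), 109.3, 87.1, -1.8)
chip patch 141 (array([ 592.7, -272.1]), 35.7, 17.4, -1.5) [ 0.59285842 -0.27216957]
plate 1670 (array([ 572.5, -271.1]), 170.3, 114.6, -1.4)
sink 85 (array([515.3, 348.9]), 46.2, 25.8, -23.2)
pad 248 (array([509.7, 345.7]), 88.6, 74.3, -19.2)
post crop origin 225 291 scale 4.333333333333333
sink crop origin 181 92 scale 4.333333333333333
blue crop origin 211 185 scale 3.25
```

View pics/crop1.png

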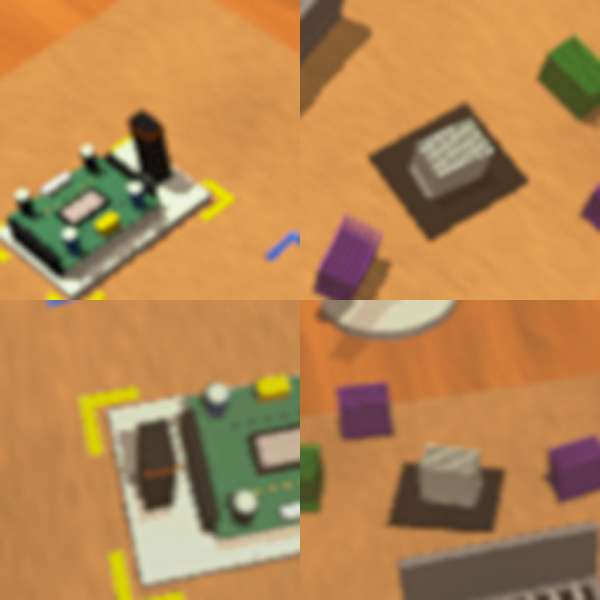

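Crops: the post on the holder is on the left. On the right, the silver finned block alone stands on the black pad, so it is confirmed as the sink. Now I'll move above the post.

```bash
cat > go.py <<'E'
import sys,numpy as np
from bench import telemetry
def go(x,y,z,psi_deg):
    o=telemetry.get_obs(); p=np.array(o["tool_pos"]); a=o["ee_rot"][2]
    d=np.array([x,y,z])-p; ex=np.array([np.cos(a),np.sin(a)]); ey=np.array([np.sin(a),-np.cos(a)])
    t=(np.degrees(a)-psi_deg+180)%360-180
    print("t",round(float(o["time"]),2),"pos",np.round(p,4),"rpy",np.round(np.degrees(o["ee_rot"]),2),"F",np.round(o["wrist_force"],1),"w",round(float(o["width"]),4),"f",round(float(o["finger_force"]),1))
    print("units",np.round([d[:2]@ex/.05,d[:2]@ey/.05,-d[2]/.05,t/10],3), "j6",np.round(o["joint_positions"][5],2))
if __name__=="__main__": go(*map(float,sys.argv[1:]))
E
python3 go.py .5078 -.2689 .36 178.3
```

```text
t 0.15 pos [0.2013 0.5118 0.4038] rpy [-1.7991e+02 -1.0000e-02  1.5853e+02] F [-0.6 -0.5  0.4] w 0.094 f 0.0
units [-11.419 -12.286   0.876  -1.977] j6 -0.1
```

Call:
{"method": "apply_moves", "body": {
  "moves": [
    [[-0.8, -0.9, 0.0, -0.2, 0], [-1.6, -1.8, 0.0, -0.5, 0], [-2.4, -2.6, 0, -0.8, 0], [-3.2, -3.5, 0, -1.1, 0], [-4.0, -4.3, 0, -1.4, 0], [-4.8, -5.2, 0, -1.7, 0], [-5.6, -6.0, 0, -1.98, 0], [-6.4, -6.9, 0, -1.98, 0], [-7.2, -7.75, 0, -1.98, 0], [-8.0, -8.6, 0.0, -1.98, 0]]
  ]
}}

```text
time: 1.4
tool_pos: [0.4163, -0.0367, 0.4046]
ee_rot: [3.141, 0.001, 3.112]
wrist_force: [1.4, -0.1, -0.0]
width: 0.0942
finger_force: 0.0
```

```bash
python3 go.py .5078 -.2689 .36 178.3
```

```text
t 1.4 pos [ 0.4163 -0.0367  0.4046] rpy [1.7998e+02 3.0000e-02 1.7830e+02] F [ 1.4 -0.1 -0. ] w 0.0942 f 0.0
units [-1.967 -4.587  0.892  0.   ] j6 -1.77
```

Call:
{"method": "apply_moves", "body": {
  "moves": [
    [[-0.4, -0.9, 0.1, 0, 0], [-0.8, -1.9, 0.3, 0, 0], [-1.2, -2.8, 0.5, 0, 0], [-1.6, -3.7, 0.7, 0, 0], [-1.97, -4.6, 0.88, 0, 0], [-1.97, -4.6, 0.88, 0, 0]]
  ]
}}

```text
time: 2.15
tool_pos: [0.5081, -0.2701, 0.3578]
ee_rot: [3.14, -0.004, 3.109]
wrist_force: [-1.0, 0.8, -0.8]
width: 0.094
finger_force: 0.0
```

```bash
python3 - <<'E'
from h import *
from go import go
s=shot("wrist",1); go(.5078,-.2689,.36,178.3)
cv2.imwrite("pics/wrist1.png",cv2.resize(s["image"][:,:,::-1],(800,600),interpolation=cv2.INTER_CUBIC))
print(proj(s,[[.5078,-.2689,.085],[.5928,-.2714,.036]])*1.5625)
E
```

```text
t 2.2 pos [ 0.5079 -0.2685  0.3589] rpy [ 1.7987e+02 -1.6000e-01  1.7821e+02] F [ 0.   0.4 -0.8] w 0.0938 f 0.0
units [ 0.002 -0.007 -0.021 -0.009] j6 -2.12
[[406.77430641 317.52463998]
 [406.38745822 412.75322497]]
```

View pics/wrist1.png

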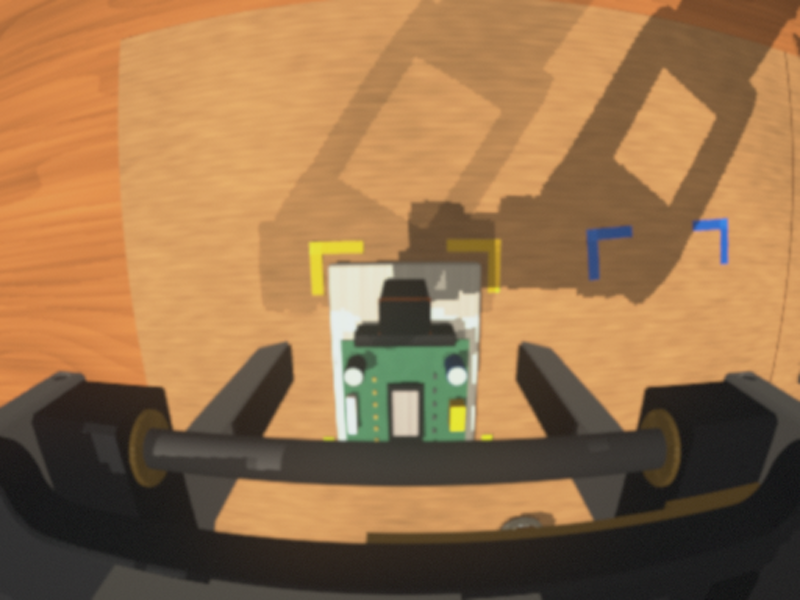

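The wrist view shows the post top at (405,315) and the chip at (406,413), both where I predicted them. I'll descend and grip.

Call:
{"method": "apply_moves", "body": {
  "moves": [
    [[0, 0, 0.8, 0, 0], [0, 0, 1.6, 0, 0], [0, 0, 2.1, 0, 0], [0, 0, 2.26, 0, 0.3], [0, 0, 2.26, 0, 0.6], [0, 0, 2.26, 0, 1], [0, 0, 2.26, 0, 1], [0, 0, 2.26, 0, 1], [0, 0, 2.26, 0, 1]]
  ]
}}

```text
time: 3.32
tool_pos: [0.508, -0.2676, 0.2479]
ee_rot: [-3.141, 0.0, 3.112]
wrist_force: [-0.2, 0.3, -0.6]
width: 0.0376
finger_force: 0.0
```

```bash
python3 - <<'E'
import numpy as np
from go import go
a=np.radians(5.45); m=np.array([.5586,-.0494]); p=m-.065*np.array([np.cos(a),np.sin(a)]); print(p)
go(*p,.246,185.45)
E
```

```text
[ 0.49389384 -0.05557351]
t 3.33 pos [ 0.508  -0.2676  0.2479] rpy [-1.7999e+02  2.0000e-02  1.7832e+02] F [-0.2  0.3 -0.6] w 0.0376 f 0.0
units [ 0.405  4.231  0.039 -0.713] j6 -2.13
```

Call:
{"method": "apply_moves", "body": {
  "moves": [
    [[0, 0, 0, 0, 1], [0, 0, 0, 0, 1], [0, 0, 0, 0, 1], [0, 0, 0, 0, 1]]
  ]
}}

```text
time: 3.82
tool_pos: [0.5078, -0.268, 0.2478]
ee_rot: [-3.14, -0.0, 3.112]
wrist_force: [-1.4, -4.1, 0.9]
width: 0.0301
finger_force: 30.0
```

```bash
python3 go.py .4939 -.0556 .2475 185.45
```

```text
t 3.83 pos [ 0.5078 -0.268   0.2478] rpy [-1.7993e+02 -1.0000e-02  1.7830e+02] F [-1.4 -4.1  0.9] w 0.0301 f 30.0
units [ 0.404  4.238  0.006 -0.715] j6 -2.13
```

Call:
{"method": "apply_moves", "body": {
  "moves": [
    [[0.02, 0.15, 0, 0, 1], [0.04, 0.4, 0, -0.05, 1], [0.06, 0.65, 0, -0.1, 1], [0.09, 0.9, 0, -0.15, 1], [0.11, 1.15, 0, -0.2, 1], [0.13, 1.4, 0, -0.25, 1], [0.16, 1.65, 0, -0.3, 1], [0.18, 1.9, 0, -0.35, 1], [0.2, 2.1, 0, -0.4, 1], [0.2, 2.2, 0, -0.4, 1]]
  ]
}}

```text
time: 5.08
tool_pos: [0.501, -0.1567, 0.2478]
ee_rot: [-3.141, -0.0, -3.1]
wrist_force: [-0.3, -5.9, 0.9]
width: 0.0299
finger_force: 30.0
```

```bash
python3 go.py .4939 -.0556 .2475 185.45
```

```text
t 5.08 pos [ 0.501  -0.1567  0.2478] rpy [-1.7997e+02 -2.0000e-02 -1.7764e+02] F [-0.3 -5.9  0.9] w 0.0299 f 30.0
units [ 0.059  2.026  0.005 -0.309] j6 -2.02
```

Call:
{"method": "apply_moves", "body": {
  "moves": [
    [[0.01, 0.25, 0, -0.04, 1], [0.02, 0.5, 0, -0.09, 1], [0.03, 0.75, 0, -0.13, 1], [0.03, 1.0, 0, -0.17, 1], [0.04, 1.25, 0, -0.21, 1], [0.05, 1.5, 0, -0.26, 1], [0.06, 1.75, 0, -0.31, 1], [0.06, 1.95, 0, -0.31, 1], [0.06, 2.02, 0, -0.31, 1], [0.06, 2.02, 0, -0.31, 1]]
  ]
}}

```text
time: 6.32
tool_pos: [0.4939, -0.0561, 0.2478]
ee_rot: [3.141, -0.0, -3.047]
wrist_force: [-0.9, -3.2, 2.4]
width: 0.0299
finger_force: 30.0
```

```bash
cat > m2.py <<'E'
from meas import *
from go import go
import sys
k=sys.argv[1]; go(.4939,-.0556,.2475,185.45)
for n in ("scene","side"):
    s=shot(n,k); c=np.array([.5586,-.0494]); ch=c+.02*np.array([1,.09])
    for z,nm,key,r,cc in ((0,"blue","blue",.15,c),(.032,"board","green",.1,ch),(.036,"patch","lum",.024,ch),(.012,"plate","lum",.115,c)):
        P=cor(s,key,z,cc,r); print(n,nm,len(P),rect(P) if len(P) else "")
E
python3 m2.py 2; python3 - <<'E'
from h import *
t=[]
for n in("scene","side"):
    s=load(n,2); u,v=proj(s,[.57,-.05,.03])[0].astype(int); w=75 if n=="side" else 60
    t.append(cv2.resize(s["image"][v-w:v+w,u-w:u+w,::-1],(400,400),interpolation=cv2.INTER_CUBIC))
cv2.imwrite("pics/drag.png",np.hstack(t))
E
```

```text
t 6.33 pos [ 0.4939 -0.0561  0.2478] rpy [ 1.7995e+02 -2.0000e-02 -1.7455e+02] F [-0.9 -3.2  2.4] w 0.0299 f 30.0
units [-0.001  0.01   0.006 -0.   ] j6 -1.89
scene blue 522 (array([558.8, -49.6]), 199.5, 140.6, 5.9)
scene board 651 (array([577.8, -45. ]), 111.6, 88.0, 3.9)
scene patch 71 (array([577.9, -47.4]), 37.1, 18.7, 4.8)
scene plate 590 (array([563.9, -43.9]), 199.4, 142.3, 6.2)
side blue 237 (array([559. , -50.7]), 200.0, 139.0, 5.7)
side board 580 (array([578.1, -50.8]), 109.4, 85.8, 4.9)
side patch 102 (array([578.4, -49.2]), 36.8, 19.1, 3.6)
side plate 976 (array([555.3, -31.3]), 199.6, 192.4, 5.1)
```

View pics/drag.png

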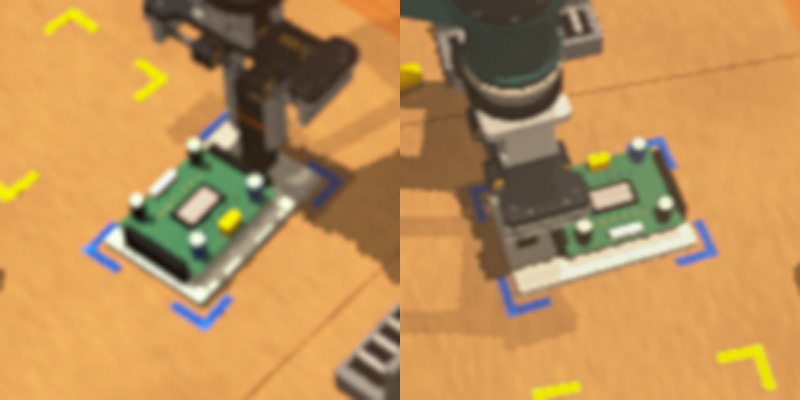

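The holder stands inside all four blue corners in both views. I'll release, lift and measure it unobstructed.

Call:
{"method": "apply_moves", "body": {
  "moves": [
    [[0, 0, 0, 0, 0.8], [0, 0, 0, 0, 0.5], [0, 0, 0, 0, 0.2], [0, 0, 0, 0, 0], [0, 0, -0.5, 0, 0], [0, 0, -1.5, 0, 0], [0, 0, -2.5, 0, 0], [-0.5, 0.9, -3.2, 0, 0], [-0.5, 1.8, -3.2, 0, 0], [-0.5, 2.7, -3.2, 0, 0]]
  ]
}}

```text
time: 7.68
tool_pos: [0.5062, 0.0816, 0.4082]
ee_rot: [3.141, 0.001, -3.047]
wrist_force: [0.7, -0.1, 0.6]
width: 0.0942
finger_force: 0.0
```

```bash
python3 m2.py 3; python3 - <<'E'
from h import *
# plate corners: edge lines of the white plate / posts, in the side view
for n in("scene","side"):
    s=load(n,3); print(n,np.round(proj(s,[[.4939,-.0556,.085],[.5787,-.0478,.036]]),1))
    H=hsv(s).astype(int)
    # capacitor tops: bright low-saturation blobs at z .057
    m=((H[...,1]<90)&(H[...,2]>150)).astype(np.uint8); k,l,st,c=cv2.connectedComponentsWithStats(m)
    for i in range(1,k):
        P=plane(s,c[i:i+1],.057)[0]
        if np.linalg.norm(P-[.5787,-.0478])<.08 and 4<st[i,4]<60: print("blob",st[i,4],np.round(P*1000,1))
E
```

```text
t 7.67 pos [0.5062 0.0816 0.4082] rpy [ 1.7996e+02  6.0000e-02 -1.7458e+02] F [ 0.7 -0.1  0.6] w 0.0942 f 0.0
units [ 5.030e-01 -2.709e+00  3.214e+00 -3.000e-03] j6 -1.62
scene blue 500 (array([557.6, -49.2]), 201.1, 140.8, 5.5)
scene board 642 (array([578.7, -45. ]), 109.8, 88.0, 3.9)
scene patch 72 (array([577.9, -47.3]), 37.1, 18.7, 5.3)
scene plate 718 (array([563.1, -43.2]), 201.4, 143.0, 5.4)
side blue 277 (array([559.4, -50.1]), 199.9, 139.7, 5.2)
side board 783 (array([578.5, -50.4]), 108.5, 86.7, 4.9)
side patch 94 (array([579., -49.]), 36.2, 18.1, 5.8)
side plate 1256 (array([557.3, -54.5]), 200.0, 145.3, 5.3)
scene [[218.9 152.2]
 [201.6 181.2]]
blob 31 [589.1 -74.8]
blob 20 [537.4 -18.2]
blob 16 [618.1 -78.2]
blob 25 [612.8 -11. ]
side [[243.8 244.7]
 [277.7 246.6]]
blob 52 [624.8 -18.2]
blob 22 [538.5 -18.7]
blob 10 [510.  -34.3]
blob 22 [619.8 -78.5]
blob 29 [544.  -84.9]
blob 58 [579.  -98.1]
```

Holder measured at yaw 5.3° and chip at (.578,-.048) m, within about 1 mm and 0.3° of the mark. On to the sink.

```bash
python3 go.py .5155 .351 .36 159
```

```text
t 7.78 pos [0.5056 0.0836 0.4077] rpy [ 1.7987e+02 -1.0000e-02 -1.7425e+02] F [-0.3 -0.5  0.6] w 0.094 f 0.0
units [-0.734  5.301  0.953  2.675] j6 -1.62
```

Call:
{"method": "apply_moves", "body": {
  "moves": [
    [[-0.1, 0.9, 0, 0.4, 0], [-0.25, 1.8, 0, 0.8, 0], [-0.4, 2.7, 0, 1.3, 0], [-0.55, 3.6, 0, 1.8, 0], [-0.65, 4.5, 0.3, 2.3, 0], [-0.73, 5.3, 0.7, 2.66, 0], [-0.73, 5.3, 0.95, 2.66, 0], [-0.73, 5.3, 0.95, 2.66, 0]]
  ]
}}

```text
time: 8.78
tool_pos: [0.5176, 0.3466, 0.3583]
ee_rot: [-3.138, -0.002, 2.772]
wrist_force: [0.9, -0.4, -1.0]
width: 0.0941
finger_force: 0.0
```

```bash
python3 - <<'E'
from h import *
from go import go
s=shot("wrist",4); go(.5155,.351,.36,159)
print(proj(s,[[.5155,.351,.05]])*1.5625)
cv2.imwrite("pics/wrist4.png",cv2.resize(s["image"][:,:,::-1],(800,600),interpolation=cv2.INTER_CUBIC))
E
```

```text
t 8.82 pos [0.5178 0.3463 0.3598] rpy [-1.7992e+02 -2.0000e-02  1.5878e+02] F [-1.   0.1 -1. ] w 0.0943 f 0.0
units [ 0.077  0.07  -0.005 -0.022] j6 -0.7
[[412.27570554 296.59706295]]
```

View pics/wrist4.png

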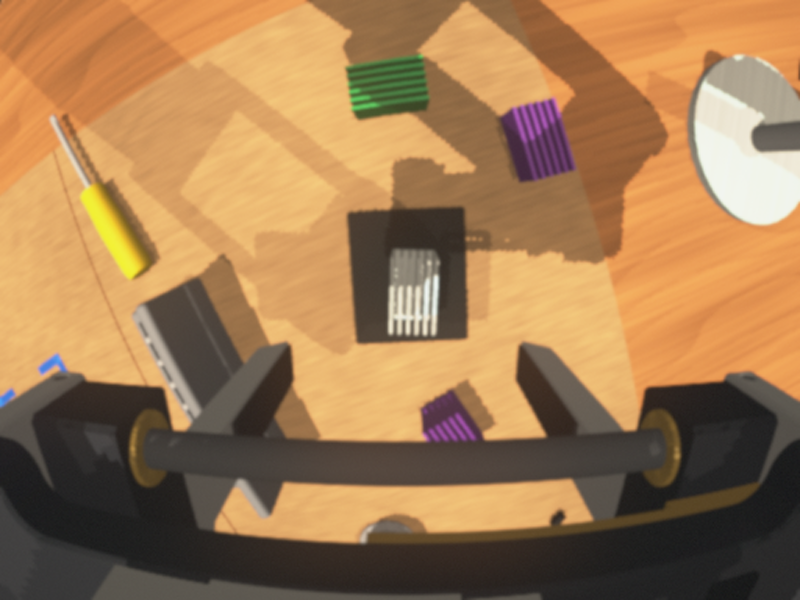

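```bash
python3 - <<'E'
from h import *
s=load("wrist",4); q=np.array([[393,248],[440,248],[437,336],[388,335]])/1.5625
P=plane(s,q,.05); print(np.round(P*1000,1),P.mean(0)); 
e=lambda a,b:np.degrees(np.arctan2(*(P[b]-P[a])[::-1])); print("long edges",e(0,3),e(1,2), "short",e(0,1),e(3,2))
H=hsv(s).astype(int); sub=np.zeros(H.shape[:2],bool); sub[155:218,244:286]=1
p=pix(sub&(H[...,2]>95)&(H[...,1]<120)); R=plane(s,p,.05); print(rect(R))
print("lid",np.round(plane(s,np.array([[200,280],[242,375]])/1.5625,.09)*1000))
print("purple",np.round(plane(s,np.array([[425,408],[465,440],[455,395]])/1.5625,.044)*1000))
E
```

```text
[[482.1 350.9]
 [492.6 378.3]
 [545.9 356.7]
 [533.8 327.1]] [0.51360401 0.35324918]
long edges -24.73711921111339 -22.120528493258515 short 68.99373433770033 67.62513381491905
(array([515.4, 353.9]), 59.2, 38.8, -21.8)
lid [[453. 242.]
 [515. 241.]]
purple [[595. 330.]
 [631. 348.]
 [593. 353.]]
```

```bash
python3 go.py .5165 .3515 .221 158; python3 - <<'E'
from h import *
s=load("wrist",4); a=np.radians(-22); x=np.array([np.cos(a),np.sin(a)]); y=np.array([-x[1],x[0]]); c=np.array([.5165,.3515])
print(np.round([proj(s,[*(c+i*.025*x+j*.015*y),.05])[0]*1.5625 for i,j in((-1,-1),(-1,1),(1,1),(1,-1))]))
E
```

```text
t 8.82 pos [0.5178 0.3463 0.3598] rpy [-1.7992e+02 -2.0000e-02  1.5878e+02] F [-1.   0.1 -1. ] w 0.0943 f 0.0
units [0.061 0.087 2.775 0.078] j6 -0.7
[[390. 259.]
 [438. 259.]
 [436. 335.]
 [390. 335.]]
```

Call:
{"method": "apply_moves", "body": {
  "moves": [
    [[0.06, 0.09, 0.6, 0.08, 0.35], [0.06, 0.09, 1.3, 0.08, 0.35], [0.06, 0.09, 2.0, 0.08, 0.35], [0.06, 0.09, 2.5, 0.08, 0.35], [0.06, 0.09, 2.77, 0.08, 0.35], [0.06, 0.09, 2.77, 0.08, 0.35]]
  ]
}}

```text
time: 9.57
tool_pos: [0.5165, 0.352, 0.2217]
ee_rot: [-3.141, -0.0, 2.757]
wrist_force: [0.1, 0.1, 0.9]
width: 0.0612
finger_force: 0.0
```

```bash
python3 go.py .5165 .3515 .221 158
```

```text
t 9.57 pos [0.5165 0.352  0.2217] rpy [-1.7997e+02 -1.0000e-02  1.5797e+02] F [0.1 0.1 0.9] w 0.0612 f 0.0
units [-0.003 -0.009  0.014 -0.003] j6 -0.68
```

Call:
{"method": "apply_moves", "body": {
  "moves": [
    [[0, 0, 0, 0, 0.6], [0, 0, 0, 0, 0.8], [0, 0, 0, 0, 1], [0, 0, 0, 0, 1], [0, 0, 0, 0, 1], [0, 0, 0, 0, 1], [0, 0, -0.1, 0, 1], [0, 0, -0.5, 0, 1], [0, 0, -1.3, 0, 1], [0, 0, -2.3, 0, 1]]
  ]
}}

```text
time: 10.82
tool_pos: [0.5159, 0.3527, 0.3374]
ee_rot: [-3.14, -0.002, 2.758]
wrist_force: [0.3, -0.5, -0.6]
width: 0.0297
finger_force: 30.0
```

```bash
python3 go.py .5784 -.0482 .37 185.3
```

```text
t 10.82 pos [0.5159 0.3527 0.3374] rpy [-1.7991e+02 -9.0000e-02  1.5803e+02] F [ 0.3 -0.5 -0.6] w 0.0297 f 30.0
units [-4.158 -6.969 -0.652 -2.727] j6 -0.68
```

Call:
{"method": "apply_moves", "body": {
  "moves": [
    [[0, 0, -0.4, 0, 1], [-0.3, -0.5, -0.65, -0.2, 1], [-0.7, -1.2, -0.65, -0.5, 1], [-1.1, -1.9, -0.65, -0.8, 1], [-1.6, -2.7, -0.65, -1.1, 1], [-2.1, -3.5, -0.65, -1.4, 1], [-2.6, -4.3, -0.65, -1.7, 1], [-3.1, -5.1, -0.65, -2.0, 1], [-3.5, -5.8, -0.65, -2.4, 1], [-3.8, -6.3, -0.65, -2.73, 1]]
  ]
}}

```text
time: 12.08
tool_pos: [0.5746, -0.0122, 0.3704]
ee_rot: [-3.141, 0.001, -3.048]
wrist_force: [-0.4, -0.0, -0.8]
width: 0.0299
finger_force: 30.0
```

```bash
python3 go.py .5784 -.0482 .32 185.3
```

```text
t 12.07 pos [ 0.5746 -0.0122  0.3704] rpy [-1.7999e+02  8.0000e-02 -1.7464e+02] F [-0.4 -0.  -0.8] w 0.0299 f 30.0
units [-0.009 -0.724  1.008  0.006] j6 -1.78
```

Call:
{"method": "apply_moves", "body": {
  "moves": [
    [[0, -0.3, 0, 0, 1], [0, -0.6, 0.2, 0, 1], [0, -0.73, 0.6, 0, 1], [0, -0.73, 1.0, 0, 1], [0, -0.73, 1.3, 0, 1], [0, -0.73, 1.4, 0, 1], [0, -0.73, 1.4, 0, 1]]
  ]
}}

```text
time: 12.95
tool_pos: [0.578, -0.0464, 0.2991]
ee_rot: [3.141, -0.0, -3.048]
wrist_force: [0.1, -0.1, -1.5]
width: 0.0298
finger_force: 30.0
```

```bash
python3 - <<'E'
from h import *
from go import go
go(.5784,-.0482,.262,185.3)
t=[]
for n in("scene","side","wrist"):
    s=shot(n,5); c=np.array([.5784,-.0482]); a=np.radians(5.3); x=np.array([np.cos(a),np.sin(a)]); y=np.array([-x[1],x[0]])
    u,v=proj(s,[.58,-.05,.09])[0].astype(int); w,hh=(45,65) if n!="wrist" else (90,130)
    q=np.array([proj(s,[*(c+i*.025*x+j*.015*y),.084+k])[0] for k in(0,.044) for i,j in((-1,-1),(-1,1),(1,1),(1,-1))])
    u0,v0=max(0,u-w),max(0,v-hh); im=cv2.resize(s["image"][v0:v+hh,u0:u+w,::-1],(266,384),interpolation=cv2.INTER_CUBIC)
    f=np.array([266/(u+w-u0),384/(min(384,v+hh)-v0)])
    for p in (q-[u0,v0]+.5)*f: cv2.circle(im,tuple(p.astype(int)),2,(255,0,255),-1)
    t.append(im)
cv2.imwrite("pics/hold.png",np.hstack(t))
E
```

```text
t 12.95 pos [ 0.578  -0.0464  0.2991] rpy [ 1.7999e+02 -1.0000e-02 -1.7465e+02] F [ 0.1 -0.1 -1.5] w 0.0298 f 30.0
units [-0.005 -0.036  0.742  0.005] j6 -1.84
```

View pics/hold.png

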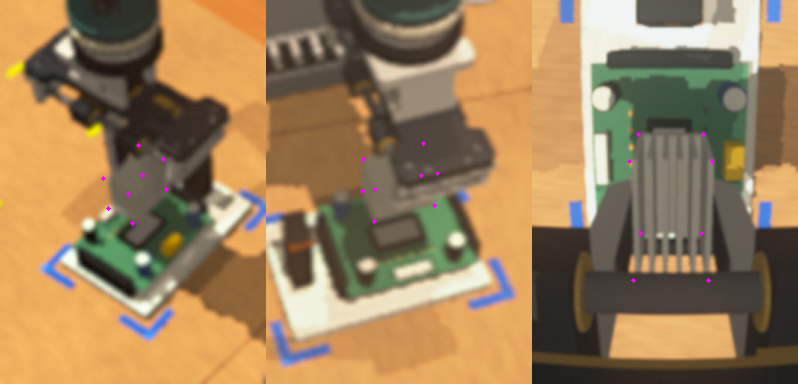

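In the hold picture, the sink's near-bottom edge (row ~133) and sides match the prediction dots. It is upright and above the chip. Descending slowly.

Call:
{"method": "apply_moves", "body": {
  "moves": [
    [[0, -0.04, 0.1, 0, 1], [0, -0.04, 0.2, 0, 1], [0, -0.04, 0.3, 0, 1], [0, -0.04, 0.4, 0, 1], [0, -0.04, 0.5, 0, 1], [0, -0.04, 0.6, 0, 1], [0, -0.04, 0.68, 0, 1], [0, -0.04, 0.74, 0, 1], [0, -0.04, 0.74, 0, 1], [0, -0.04, 0.74, 0, 1]]
  ]
}}

```text
time: 14.35
tool_pos: [0.5782, -0.0487, 0.2624]
ee_rot: [-3.142, 0.0, -3.049]
wrist_force: [-0.2, -0.5, -1.2]
width: 0.0296
finger_force: 30.0
```

```bash
python3 - <<'E'
from h import *
from meas import cor
from go import go
go(.5784,-.0482,.2617,185.3)
t=[]
for n in("scene","side","wrist"):
    s=shot(n,6); c=np.array([.5784,-.0482]); a=np.radians(5.3); x=np.array([np.cos(a),np.sin(a)]); y=np.array([-x[1],x[0]])
    if n!="wrist": print(n,"board",rect(cor(s,"green",.032,c,.1)),"blue",rect(cor(s,"blue",0,[.5586,-.0494],.15)))
    u,v=proj(s,[.58,-.05,.06])[0].astype(int); w,hh=(32,46) if n!="wrist" else (70,101)
    q=np.array([proj(s,[*(c+i*.025*x+j*.015*y),.046+k])[0] for k in(0,.044) for i,j in((-1,-1),(-1,1),(1,1),(1,-1))])
    u0,v0=max(0,u-w),max(0,v-hh); im=cv2.resize(s["image"][v0:v+hh,u0:u+w,::-1],(266,384),interpolation=cv2.INTER_CUBIC)
    f=np.array([266/(u+w-u0),384/(min(384,v+hh)-v0)])
    for p in (q-[u0,v0]+.5)*f: cv2.circle(im,tuple(p.astype(int)),1,(255,0,255),-1)
    t.append(im)
cv2.imwrite("pics/fin.png",np.hstack(t))
E
```

```text
t 14.35 pos [ 0.5782 -0.0487  0.2624] rpy [-1.8000e+02  3.0000e-02 -1.7467e+02] F [-0.2 -0.5 -1.2] w 0.0296 f 30.0
units [-0.004  0.01   0.014  0.003] j6 -1.85
scene board (array([580. , -45.6]), 109.9, 87.8, 6.0) blue (array([558.4, -49.5]), 200.0, 140.7, 5.8)
side board (array([580. , -50.7]), 107.8, 86.6, 3.1) blue (array([559.4, -49.7]), 199.9, 140.0, 5.4)
```

View pics/fin.png

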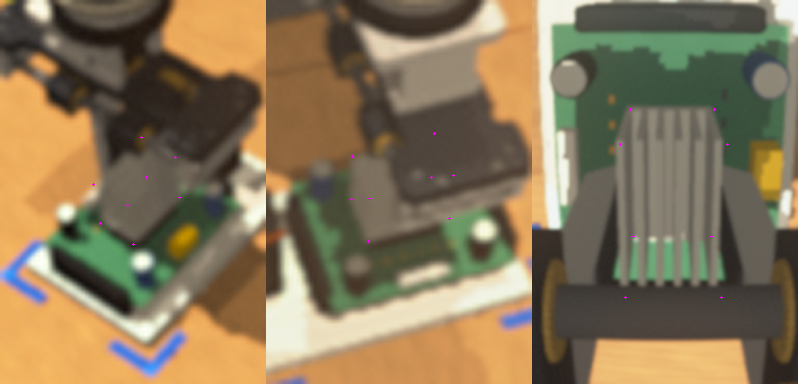

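The final view matches the predicted corners in all three cameras to about 1 mm. The sink is upright, centred and still, about 1 cm above the chip.

```bash
python3 -c "
from bench import ticket; print(ticket.close_job())"
```

```text
the job is handed in; nothing more can be done
None
```

I slid the holder to within about 1 mm and 0.3° of the blue mark and released it. The heat sink is held upright and centred about 1 cm above the chip, and I handed the job in at 14.5 s on the robot's clock without seeing the verdict.

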